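Level the setting-up plate and hold it on its foot

TASK

Lay the small spirit level flat inside the rectangle marked on the setting-up plate, along the plate, with its narrow nose end towards the T-shaped knob, and let go of it. Then grip the T-knob, press it down so that the sprung plate sits firmly on its levelling foot, and turn it until the bubble stands between the two lines of the vial. Finish while still gripping and pressing the knob with the bubble centred, and leave the things lying around alone.

Things in the scene. Friction and masses are not known exactly. Their poses are not given: they have to be found in the camera images.
- level_c (a point): centre (half-way up, 12 mm above its underside) of the loose spirit level: a grey metal bar with black end caps, 140 mm long (x), 24 mm wide (y; 25 mm at the caps), 28 mm tall, 0.25 kg. Its x axis points to the nose, the end that steps down to a narrower (16 mm), lower tip; the other end is square. Starts flat on the table, right of the plate
- level: the same spirit level; origin in the middle of its underside, axes as level_c. In the middle of its top is the vial: a green window with two black lines 25 mm apart across it and a white oval bubble, 16 mm long, in it
- level_nose (a point): tip of the spirit level's nose, 70 mm along x from level_c, 12 mm above its underside
- bubble_c (a point): middle of the bubble, 15 mm above level_c when centred. Its place along the vial is its offset from level_c along the level's x: 0 at the centre, positive towards the nose, stops at +-22 mm; within 4 mm it stands between the lines. It goes to the higher end, 1 mm for each mrad of tilt, and settles in about half a second
- lane (a point): centre of the marked rectangle (170 x 45 mm) on the plate's top face; x points along the plate to the knob, y across, z up out of it. The plate, 260 x 110 mm, 10 mm thick, top about 40 mm above the table when level, is hinged 80 mm behind this point (-x); the knob's axis stands 120 mm ahead (+x). The stand beneath is fixed
- plate (a joint): tilt of the plate, rad: 0 level, positive with the knob end up. A spring holds it at its upper stop, 0.045, with the foot clear of its seat, until the knob is pressed: the spring gives at about 2 N, and the foot meets its seat at about 5 N, after 10 to 14 mm of travel. Press with 10 to 18 N for a firm seat
- tee: the T-knob's dark steel grip bar on top of the levelling screw: 50 mm long (x), 12 mm thick (y), 24 mm tall; the origin is the middle of the bar on the screw's axis, 42 mm above the plate's top face (about 82 mm above the table when level). Rides with the plate as it tilts
- knob (a joint): turn of the knob, rad, positive clockwise from above. Clockwise lowers the foot by 3.2 mm a radian, so the knob end of the pressed plate rises 16 mrad a radian and the bubble moves 16 mm a radian towards the knob. Starts at -1.1 to -0.75, foot too short; the level setting lies 0.4 to 1.5 rad clockwise of it and varies. Stops at +-2.5
- foot: rubber foot at the lower end of the screw, 22 mm across, under the knob end of the plate; origin at its underside, z up
- seat: round steel seat, 34 mm across, on the stand under the foot; its top face is 4 mm above its origin. Its height differs by up to 1 mm either way each time and does not change under load
- masking_tape: roll of masking tape, 105 mm across, 24 mm high, lying flat; leave it alone; origin under its centre
- torch: white torch, 126 x 43 x 43 mm, lying; leave it alone; origin under its centre
- tape_measure: yellow tape measure, 76 x 64 x 31 mm, lying; leave it alone; origin under its centre

How it is judged (in metres and radians):
On the way, in this order (a step that is already met when the one before it is completed fails the run):
1. the spirit level lies let go in the rectangle on the plate, nose towards the knob (x of level_c in the frame of lane between -0.022 and 0.022 m and y of level_c in the frame of lane between -0.018 and 0.018 m and z of level_c in the frame of lane below 0.015 m and x of level_nose in the frame of lane above 0.03 m and angle between the x axis of level_c and the x axis of lane, either way round below 0.17 rad and contact force between the arm and level below 0.1 N), for 0.2 s.
2. the gripped knob is pressed down until the foot bears on its seat (contact force between the fingers and tee above 2 N and contact force between foot and seat above 1.5 N), for 0.2 s.
At the end, for the whole second after the job is handed in: Fingers still grip the T-knob (over 2 N), foot bears on its seat (over 1.5 N), bubble within 4.5 mm of the vial centre; level flat and untouched in the rectangle (22 mm along, 18 mm across, 0.17 rad), nose towards the knob (all of step 1 and all of step 2 and x of bubble_c in the frame of level_c between -0.0045 and 0.0045 m); the arm keeps its last pose, push and grip.
It fails at once if a bystander is pushed away (distance of any of masking_tape, torch, tape_measure from where it was at the start of the episode above 0.02 m).
It also fails if it takes over 58 s, if anything falls off the work surface, if the arm or the gripper's body presses on something with over 40 N, if the wrist force passes 120 N, or if a joint passes its speed limit or range.

ROBOT

A 6-joint arm with a two-finger parallel gripper is mounted at the origin on a cart in front of the work surface, level with it; the furniture and walls round the work are solid. World frame = base frame: x ahead of the robot, y to its left, z up, the work surface at z = 0. Lengths are in mm, angles in rad, forces in N, time in s.
With the tool pointing down it reaches from about 250 to 725 mm from the base axis. Payload 9.7 kg.
Tool frame: the origin (TCP) lies on the centre line of the jaws, within the pads' length; the fingertips stand 22 mm ahead of it and the grasp point (between the pads) lies 3 mm ahead of it; z points along the fingers, y is the line along which they close (so a half turn about z gives the same grasp; the last joint's range is limited). The gripper opens to 85 mm and grips with 20 to 120 N. Pads are 22 mm wide; open, the fingers measure 114 mm over their backs; the gripper's body (76 mm by 85 mm) begins 54 mm behind the grasp point. The pads swing forward as they close: fully open they stand 13 mm farther back than shut.
Start: joints at [1.328, 0.087, 0.176, 1.66, 0, 1.571], TCP at [132.229, 533.866, 253.284] pointing down, gripper open.
Joint ranges: [-3.13, 3.13], [-0.85, 1.81], [-1.15, 1.24], [-2.2, 2.28], [-1.44, 1.52], [-3.14, 3.14]. Speed limits (rad/s): [2.22, 2.22, 2.57, 3.14, 3.14, 3.14].

INTERFACE

Orientations are given as a unit quaternion [w, x, y, z].
In Python, from bench import robot, get_image, camera_model gives the robot as it stands. The module is installed in compiled form; this text tells all that it offers.
- The arm moves only by the shell command python3 -m crank 'ROWS' [FORCE]. ROWS is a JSON object of lists of equal length, an entry for each row: "claw": the finger opening in cm, from 0 to 8.54; "dp": the shift along the world's x, y, z in cm, a list of three; "turn": the turn, a rotation vector about the world's x, y, z in rad, a list of three. A call has 1 to 5 rows; each row is the pose to reach, as a shift and turn from the pose commanded when the call began; what a row does not reach only later rows make up. A row lasts 1/8 s, in which the tool goes at most 62.5 mm and 10.7 degrees, less where a joint would pass 70% of its speed; a pose out of reach is approached as far as the arm can. A call with a gripper value outside its range is refused whole. The fingers move at their own pace and stop on an object; FORCE is the grip in N (left out, the last holds). Time passes only in rows, so rows that repeat a pose let the fingers close. It gives the time, the measured TCP pose, the force, the opening and the grip force at its end, in the units of the state.
- robot.get_state(): the state, without advancing time (a new reading comes with each control period).
- get_image(name): name is "scene" or "top" or "wrist"; returns (picture, depth): 400x640x3 uint8, red, green, blue; 400x640 float32, mm along the optical axis (not along the pixel's ray), 0 where there is no reading.
- camera_model(name): a dict with "mtx" (3x3 intrinsics, pixels), "pose" (4x4, takes a point from camera to world coordinates). Camera axes: x right, y up, looking along -z (the intrinsics and any distortion apply to the point x, -y, -z); pixel columns grow to the right and rows downward; lengths in mm; the calibration is good to about 2 mm. A picture is of the moment at which its call begins: read the wrist's pose just before it. camera_model takes no time and is no camera call; for the wrist camera it gives the pose at the moment of the call.
- robot.job_done(): hands the job in; it is judged then, once.
The state is a dict: "time_s": time; "qpos": joint angles; "joint_velocities": joint speeds; "joint_efforts": joint torques, N m; "ee_pos": TCP position; "ee_rot": TCP orientation; "contact_force": force on the tool from outside, world axes, zero at the start; "moment": the same for the moment, N m; "opening": opening from 0.0 (shut) to 1.0 (fully open); "grip_force": force on a finger pad.
Only numpy, scipy, OpenCV 4.12 (cv2) and the standard library are available. Lean on these libraries where they do the work, as an engineer would, in place of code of your own. Each camera call takes 0.05 s, during which the arm holds its last target. There are 200 camera calls.

## Working session

There is one attempt and no reset: what is moved stays moved. The work goes in short steps, Python scripts to look and compute and a shell command to move; the robot and the scene stay as the last step left them, time stands still between calls to the robot, and variables do not carry over. Pictures are saved under pics/ and viewed, at most 10 in all, crops included, and the job is handed in when it is done.

```bash
mkdir -p pics
cat > h.py <<'E'
import numpy as np, cv2
from bench import robot,get_image,camera_model
def grab(n):
    m=camera_model(n); im,d=get_image(n); return im,d,m
def pts(d,m):
    K=np.array(m['mtx']);P=np.array(m['pose']);h,w=d.shape
    u,v=np.meshgrid(np.arange(w),np.arange(h))
    c=np.stack([(u-K[0,2])/K[0,0]*d,-(v-K[1,2])/K[1,1]*d,-d],-1)
    return c@P[:3,:3].T+P[:3,3]
E
python3 - <<'E'
from h import *
for n in('top','scene'):
    im,d,m=grab(n); cv2.imwrite(f'pics/{n}0.png',im[...,::-1]); np.savez(f'{n}0',im=im,d=d,K=m['mtx'],P=m['pose']); print(n,np.round(m['pose'],2).tolist(),np.array(m['mtx']).tolist())
print(robot.get_state())
E
```

```text
top [[-0.02, 0.98, -0.2, 225.64], [-1.0, -0.02, 0.0, -135.84], [-0.0, 0.2, 0.98, 1268.42], [0.0, 0.0, 0.0, 1.0]] [[520.1686704242899, 0.0, 332.052661092029], [0.0, 520.1686704242899, 202.56803763061092], [0.0, 0.0, 1.0]]
scene [[-0.91, -0.24, 0.35, 891.61], [0.42, -0.5, 0.76, 827.47], [-0.0, 0.83, 0.55, 778.4], [0.0, 0.0, 0.0, 1.0]] [[454.53192122724545, 0.0, 326.0139023769052], [0.0, 454.53192122724545, 199.24697117582315], [0.0, 0.0, 1.0]]
{'time_s': 0.1, 'qpos': array([1.32802375e+00, 8.73936633e-02, 1.75222814e-01, 1.65979054e+00,
       2.37312740e-05, 1.57081705e+00]), 'joint_velocities': array([-0.00046754, -0.00080349,  0.00180829,  0.00125307, -0.00106232,
       -0.00123355]), 'joint_efforts': array([ 3.44182963e-04, -5.21557903e+01,  4.65654588e+01,  1.60868175e-02,
        5.10222640e-05, -1.15693933e-05]), 'ee_pos': array([132.16939843, 533.70450125, 252.66506479]), 'ee_rot': array([-8.23100946e-05,  1.21098685e-01,  9.92640302e-01, -5.76808588e-04]), 'contact_force': array([-0.465835  , -1.23028631,  0.62331244]), 'moment': array([-0.03891122, -0.03227997, -0.04218346]), 'grip_force': 0.0, 'opening': 0.9975667718309736}
```

View pics/top0.png

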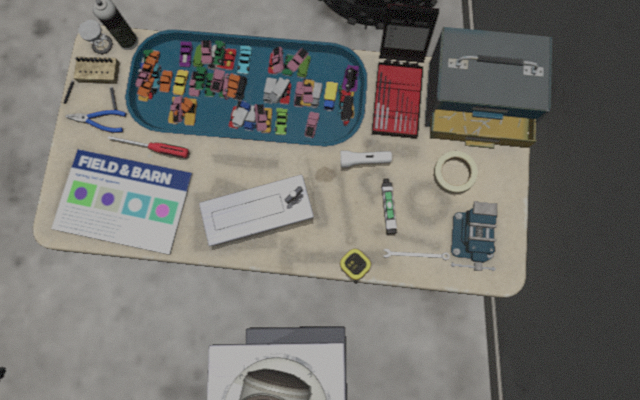

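View pics/scene0.png

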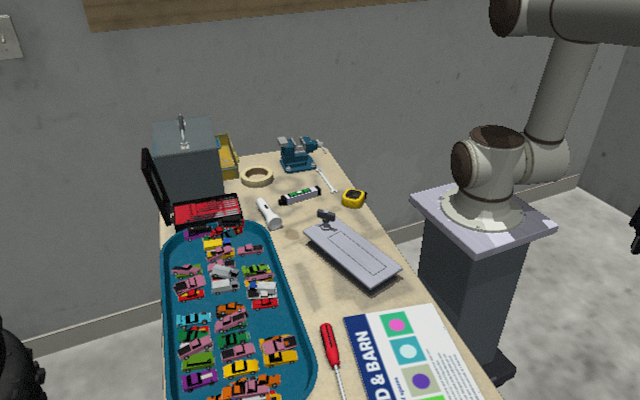

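The top view shows the level at about (389,207), the plate at (257,211) with the knob at (294,195), the torch at (365,158) and the tape measure at (355,264). The arm is out of view to the left.

Run:
```python
from h import *
z=np.load('top0.npz');im,d=z['im'],z['d'];W=pts(d,{'mtx':z['K'],'pose':z['P']})
H=W[...,2]
for u,v in[(389,207),(389,185),(389,229),(257,211),(210,225),(290,205),(294,195),(330,220),(420,220)]:print((u,v),np.round(W[v,u],1))
def rect(x0,x1,y0,y1,a,b,ref=None):
    m=(H>a)&(H<b); mm=np.zeros_like(m);mm[y0:y1,x0:x1]=m[y0:y1,x0:x1]
    P=W[mm];r=cv2.minAreaRect(P[:,:2].astype(np.float32));print(len(P),r,np.round(cv2.boxPoints(r)).tolist(),P[:,2].mean());return P
print('level');rect(375,402,172,240,12,45)
print('plate');rect(190,325,165,250,30,65)
print('tee');rect(270,325,165,225,75,140)
print('torch');rect(335,398,145,172,12,60);print('tm');rect(335,375,244,285,12,60)
c=np.hstack([cv2.resize(im[170:245,365:415],None,fx=7,fy=7,interpolation=2)[:, :],cv2.resize(im[170:245,270:325],None,fx=7,fy=7,interpolation=2)])
cv2.imwrite('pics/crop0.png',c[...,::-1])
```

```text
(389, 207) [ 468.2 -277.4   30.1]
(389, 185) [ 525.  -280.5   22.2]
(389, 229) [ 415.7 -276.3   21.2]
(257, 211) [461.1  40.7  44.4]
(210, 225) [429.8 153.3  39.7]
(290, 205) [474.1 -38.5  46. ]
(294, 195) [486.1 -52.1 101.3]
(330, 220) [ 443.2 -133.7    3.7]
(420, 220) [ 440.3 -356.4   -1.1]
level
554 ((475.35137939453125, -278.960205078125), (140.33518981933594, 25.174074172973633), 3.916900157928467) [[404.0, -271.0], [406.0, -296.0], [546.0, -287.0], [544.0, -262.0]] 23.86546152558325
plate
4692 ((465.6955871582031, 43.907249450683594), (111.40101623535156, 259.9972839355469), 14.396537780761719) [[379.0, 156.0], [444.0, -96.0], [552.0, -68.0], [487.0, 184.0]] 43.19164220442798
tee
153 ((487.6365966796875, -51.95545959472656), (16.01618003845215, 48.61551284790039), 40.83639144897461) [[466.0, -39.0], [497.0, -76.0], [510.0, -65.0], [478.0, -28.0]] 97.32657931546387
torch
634 ((595.0836181640625, -225.52288818359375), (42.224143981933594, 124.9571304321289), 0.7163044214248657) [[573.0, -163.0], [575.0, -288.0], [617.0, -288.0], [615.0, -163.0]] 32.84968802256605
tm
681 ((330.8423767089844, -193.46859741210938), (68.44598388671875, 63.48097229003906), 43.634464263916016) [[284.0, -194.0], [328.0, -240.0], [378.0, -193.0], [334.0, -147.0]] 29.416720629345225
```

View pics/crop0.png

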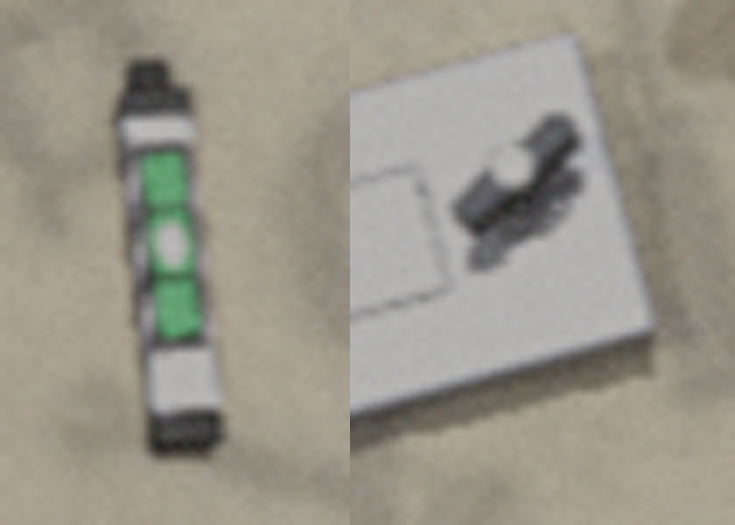

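The nose of the level points along +x (upwards in the picture). The knob bar runs along a yaw of about −50°. I'll go over the plate on the way for a wrist look.

```bash
python3 -m crank '{"claw":[8.5,8.5,8.5,8.5,8.5],"dp":[[3,-5,0],[6,-10,0],[9,-15,1],[12,-20,2],[15,-25,3]],"turn":[[0,0,0],[0,0,0],[0,0,0],[0,0,0],[0,0,0]]}'
python3 -m crank '{"claw":[8.5,8.5,8.5,8.5,8.5],"dp":[[3,-5,0],[6,-10,0],[9,-15,0],[12,-20,0],[12,-20,0]],"turn":[[0,0,0],[0,0,0],[0,0,0],[0,0,0],[0,0,0]]}'
python3 - <<'E'
from h import *
s=robot.get_state();im,d,m=grab('wrist');cv2.imwrite('pics/w1.png',im[...,::-1]);np.savez('w1',im=im,d=d,K=m['mtx'],P=m['pose'])
print(np.round(m['pose'],2).tolist(),s['qpos'],s['ee_pos'])
E
```

```text
time_s: 0.72
ee_pos: [282.7, 282.1, 283.4]
ee_rot: [0.0, 0.121, 0.993, -0.0]
contact_force: [0.6, 1.5, 0.6]
opening: 0.993
grip_force: 0.0
time_s: 1.35
ee_pos: [403.4, 80.7, 282.6]
ee_rot: [-0.0, 0.124, 0.992, -0.0]
contact_force: [-0.6, 0.6, 0.1]
opening: 0.995
grip_force: 0.0
[[0.24, -0.92, -0.31, 324.73], [0.97, 0.23, 0.08, 100.21], [-0.0, -0.32, 0.95, 403.68], [0.0, 0.0, 0.0, 1.0]] [ 1.97780092e-01 -2.25925678e-01 -6.15466167e-02  1.73626484e+00
 -4.83102176e-04  4.46820562e-01] [403.35529531  80.70279674 282.63404305]
```

View pics/w1.png

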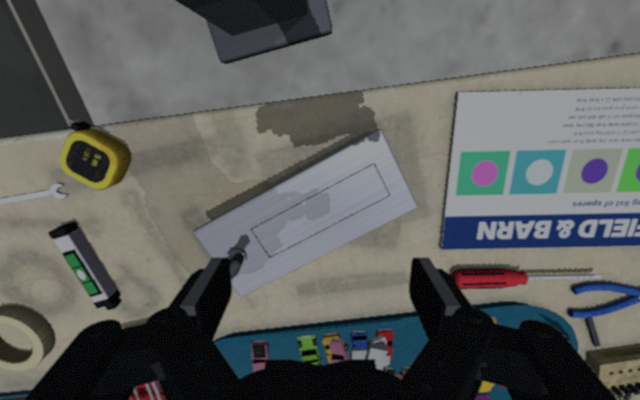

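The wrist view shows the marked rectangle with corners near (253,237), (375,165), (389,192), (268,257), and the level at (85,265). I'll measure both from this view.

Run:
```python
from h import *
z=np.load('w1.npz');im,d=z['im'],z['d'];W=pts(d,{'mtx':z['K'],'pose':z['P']});H=W[...,2]
c=np.array([W[v-1:v+2,u-1:u+2].reshape(-1,3).mean(0) for u,v in[(253,237),(375,165),(389,192),(268,257)]])
print(np.round(c,1),c.mean(0));e=(c[0]+c[3]-c[1]-c[2])/2;print(np.linalg.norm(e),np.linalg.norm(c[0]-c[3]),np.degrees(np.arctan2(e[1],e[0])),e[2]/np.linalg.norm(e))
m=np.zeros_like(H,bool);m[215:315,45:130]=(H>12)[215:315,45:130]&(H<45)[215:315,45:130]
r=cv2.minAreaRect(W[m][:,:2].astype(np.float32));print('level',r,W[m][:,2].max())
m=np.zeros_like(H,bool);m[225:275,215:262]=(H[225:275,215:262]>72)
P=W[m];r=cv2.minAreaRect(P[:,:2].astype(np.float32));print('tee',len(P),r,P[:,2].max())
```

```text
[[472.1 -23.2  47.7]
 [421.1 142.8  40.2]
 [458.1 152.9  40.5]
 [503.6 -13.4  47.6]] [463.71594001  64.77332263  43.99216091]
173.13372079868023 33.02164336239536 -73.81049462681433 0.04234242944793603
level ((475.89227294921875, -277.1337890625), (139.4191436767578, 26.380002975463867), 3.8830530643463135) 30.068879252465365
tee 503 ((406.3604736328125, 21.485931396484375), (16.576629638671875, 226.21800231933594), 50.22968292236328) 403.68005640270934
```

```bash
python3 -m crank '{"claw":[8.5,8.5,8.5,8.5,8.5],"dp":[[1.2,-6,-1],[2.4,-12,-2],[3.6,-18,-3],[4.8,-24,-4],[6,-30,-6]],"turn":[[0,0,0.08],[0,0,0.16],[0,0,0.24],[0,0,0.317],[0,0,0.317]]}' | grep pos
python3 -m crank '{"claw":[8.5,8.5,8.5],"dp":[[1.2,-5.9,-3],[1.2,-5.9,-8],[1.2,-5.9,-8]],"turn":[[0,0,0],[0,0,0],[0,0,0]]}'
python3 - <<'E'
from h import *
s=robot.get_state();im,d,m=grab('wrist');W=pts(d,m);H=W[...,2];print(s['qpos'])
cv2.imwrite('pics/w2.png',im[...,::-1]);np.savez('w2',im=im,d=d,K=m['mtx'],P=m['pose'])
mk=(H>12)&(H<40)&(abs(W[...,0]-475)<80)&(abs(W[...,1]+278)<35)
r=cv2.minAreaRect(W[mk][:,:2].astype(np.float32));print('level',mk.sum(),r)
E
```

```text
ee_pos: [462.6, -214.9, 224.1]
time_s: 2.4
ee_pos: [472.3, -271.3, 139.9]
ee_rot: [-0.003, -0.037, 0.999, 0.002]
contact_force: [-0.5, 1.0, 0.2]
opening: 0.992
grip_force: 0.0
[-5.21524242e-01  6.88338784e-02 -6.19759905e-02  1.44792790e+00
  2.30763172e-04 -5.96523734e-01]
level 4802 ((475.45220947265625, -278.1815185546875), (139.04783630371094, 24.58277702331543), 3.737713575363159)
```

```bash
python3 -m crank '{"claw":[8.5,8.5,8.5,8.5,8.5],"dp":[[0,0,-3],[0,0,-6],[0,0,-9],[0,0,-11],[0,0,-11.4]],"turn":[[0,0,0],[0,0,0],[0,0,0],[0,0,0],[0,0,0]]}'
python3 -m crank '{"claw":[1.5,1.5,1.5,1.5,1.5],"dp":[[0,0,0],[0,0,0],[0,0,0],[0,0,0],[0,0,0]],"turn":[[0,0,0],[0,0,0],[0,0,0],[0,0,0],[0,0,0]]}' 50
```

```text
time_s: 3.08
ee_pos: [474.9, -272.4, 31.5]
ee_rot: [0.001, -0.038, 0.999, -0.0]
contact_force: [0.0, 0.0, -0.1]
opening: 0.994
grip_force: 0.0
time_s: 3.7
ee_pos: [474.4, -273.8, 31.0]
ee_rot: [0.001, -0.037, 0.999, -0.001]
contact_force: [-0.2, -1.0, 6.6]
opening: 0.265
grip_force: 51.2
```

```bash
python3 -m crank '{"claw":[1.5,1.5,1.5,1.5,1.5],"dp":[[0,0,2],[0,0,6],[0,0,11],[-0.2,2.5,15],[-0.4,7,15]],"turn":[[0,0,0],[0,0,0],[0,0,0],[0,0,-0.1],[0,0,-0.24]]}'|grep -E "ee|op"
python3 -m crank '{"claw":[1.5,1.5,1.5,1.5,1.5],"dp":[[-0.2,4.5,0],[-0.4,9,0],[-0.6,13.5,0],[-0.8,18,0],[-1,22,0]],"turn":[[0,0,-0.15],[0,0,-0.3],[0,0,-0.45],[0,0,-0.6],[0,0,-0.75]]}'|grep -E "ee|op"
python3 -m crank '{"claw":[1.5,1.5,1.5,1.5,1.5],"dp":[[0,2,0],[0,4,0],[0,4.8,0],[0,4.8,0],[0,4.8,0]],"turn":[[0,0,-0.15],[0,0,-0.3],[0,0,-0.39],[0,0,-0.39],[0,0,-0.39]]}'
python3 - <<'E'
from h import *
s=robot.get_state();im,d,m=grab('wrist');cv2.imwrite('pics/w3.png',im[...,::-1]);np.savez('w3',im=im,d=d,K=m['mtx'],P=m['pose'])
print(s['qpos'])
E
```

```text
ee_pos: [470.8, -204.0, 183.1]
ee_rot: [0.002, 0.086, 0.996, -0.001]
opening: 0.268
ee_pos: [459.4, 18.1, 179.7]
ee_rot: [-0.0, 0.444, 0.896, -0.0]
opening: 0.266
time_s: 5.58
ee_pos: [459.8, 64.3, 179.7]
ee_rot: [-0.0, 0.607, 0.795, -0.0]
contact_force: [0.2, 0.4, -2.5]
opening: 0.27
grip_force: 50.1
[ 1.38969564e-01 -1.32577579e-01 -1.81671039e-01  1.52216027e+00
 -5.84708205e-05  1.44294470e+00]
```

View pics/w3.png

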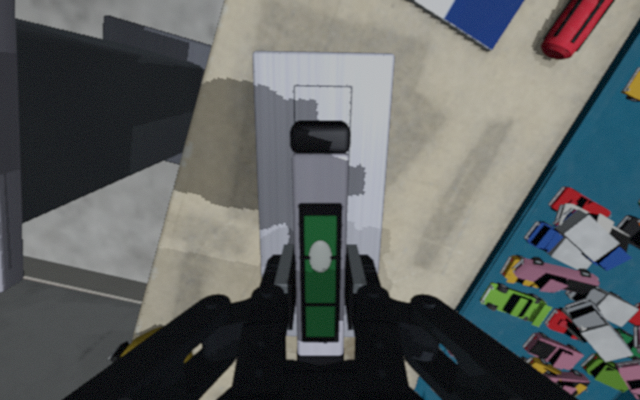

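The level is held square over the rectangle, square end to the rear. The rear line of the rectangle is at row 87, columns 294–352, and the bubble and vial are visible at (320,255).

Run:
```python
from h import *
z=np.load('w3.npz');W=pts(z['d'],{'mtx':z['K'],'pose':z['P']})
a,b=W[85:90,292:297].reshape(-1,3).mean(0),W[85:90,350:355].reshape(-1,3).mean(0)
print(a,b,np.linalg.norm(a-b)); mid=(a+b)/2
l,r=W[60,262],W[60,385]; print(l,r)
t=a-b; n=np.array([-t[1],t[0]])/np.hypot(t[0],t[1]); n=n if n[1]<0 else -n
print('yaw',np.degrees(np.arctan2(n[1],n[0])),'lane',mid[:2]+85*n)
e=(W[121:125,320].mean(0));print('level rear cap',e, W[180,320],W[150,320])
```

```text
[418.86247864 140.05015274  40.22400019] [462.58693898 152.08079635  40.22903095] 45.34936430380641
[390.43539954 152.50333834  38.90162923] [481.15563203 177.3930495   39.70563655]
yaw -74.61593149357643 lane [463.27419168  64.11109197]
level rear cap [442.49093078 130.70877511 166.44156701] [448.63768564 108.37155665 172.5972686 ] [445.18413213 120.91775437 174.18096331]
```

```bash
python3 -m crank '{"claw":[1.5,1.5,1.5,1.5,1.5],"dp":[[0.2,0,-2],[0.2,0,-5],[0.2,0,-8],[0.2,0,-10],[0.2,0,-10]],"turn":[[-0.056,-0.0154,0],[-0.056,-0.0154,0],[-0.056,-0.0154,0],[-0.056,-0.0154,0],[-0.056,-0.0154,0]]}'
python3 -m crank '{"claw":[1.5,1.5,1.5],"dp":[[0,0,-0.2],[0,0,-0.3],[0,0,-0.3]],"turn":[[0,0,0],[0,0,0],[0,0,0]]}'
```

```text
time_s: 6.25
ee_pos: [460.8, 64.0, 78.5]
ee_rot: [0.022, 0.607, 0.794, -0.019]
contact_force: [-0.4, -0.2, -3.0]
opening: 0.268
grip_force: 50.1
time_s: 6.62
ee_pos: [462.2, 64.6, 77.4]
ee_rot: [0.023, 0.607, 0.794, -0.017]
contact_force: [0.4, 0.1, -2.2]
opening: 0.271
grip_force: 50.1
```

```bash
python3 -m crank '{"claw":[1.5,1.5,1.5],"dp":[[0,0,-0.1],[0,0,-0.2],[0,0,-0.2]],"turn":[[0,0,0],[0,0,0],[0,0,0]]}'
python3 - <<'E'
from h import *
z=0
im,d,m=grab('wrist');W=pts(d,m);print(W[60:64,320],W[170:172,320]);cv2.imwrite('pics/w4.png',im[...,::-1])
E
```

```text
time_s: 7.0
ee_pos: [462.0, 64.6, 75.1]
ee_rot: [0.023, 0.607, 0.794, -0.017]
contact_force: [1.0, -0.3, -0.8]
opening: 0.264
grip_force: 50.4
[[438.70736588 153.74190694  39.84348481]
 [438.81009186 153.36980141  39.04363664]
 [438.91874072 152.97128784  39.26966819]
 [439.02699244 152.57461311  39.41216468]] [[449.89103418 112.70783301  66.0215296 ]
 [450.05842937 112.09841161  65.38119134]]
```

View pics/w4.png

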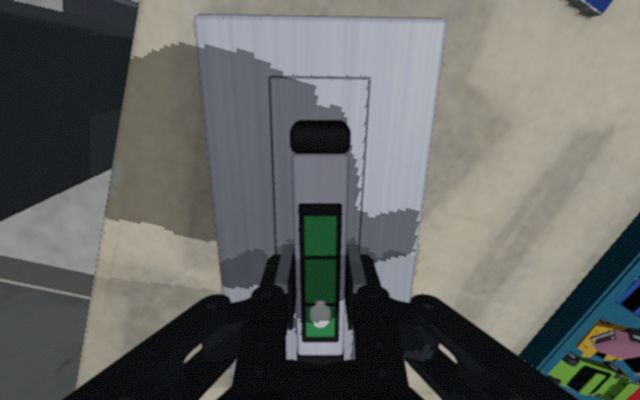

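The level is centred in the rectangle with the bubble at the nose end, as it should be on the tilted plate, and it is just touching. I'll lower it slightly and release it.

```bash
python3 -m crank '{"claw":[1.5,3,4.5,6,6],"dp":[[0,0,-0.1],[0,0,-0.1],[0,0,-0.1],[0,0,-0.1],[0,0,-0.1]],"turn":[[0,0,0],[0,0,0],[0,0,0],[0,0,0],[0,0,0]]}'
python3 -m crank '{"claw":[6,6,6,6,6],"dp":[[0,0,1],[0,0,4],[0,0,9],[0,0,12],[0,0,12]],"turn":[[0,0,0],[0,0,0],[0.056,0.0154,0],[0.056,0.0154,0],[0.056,0.0154,0]]}'
python3 - <<'E'
from h import *
im,d,m=grab('top');cv2.imwrite('pics/t5.png',cv2.resize(im[130:290,180:400],None,fx=3,fy=3)[...,::-1])
im,d,m=grab('wrist');np.savez('w5',im=im,d=d,K=m['mtx'],P=m['pose']);cv2.imwrite('pics/w5.png',im[...,::-1])
E
```

```text
time_s: 7.68
ee_pos: [461.9, 64.6, 73.8]
ee_rot: [0.023, 0.607, 0.794, -0.018]
contact_force: [-0.5, 0.5, -0.1]
opening: 0.702
grip_force: 0.0
time_s: 8.3
ee_pos: [463.0, 64.6, 197.0]
ee_rot: [0.002, 0.608, 0.794, 0.002]
contact_force: [0.5, -1.0, -0.8]
opening: 0.698
grip_force: 0.0
```

View pics/w5.png

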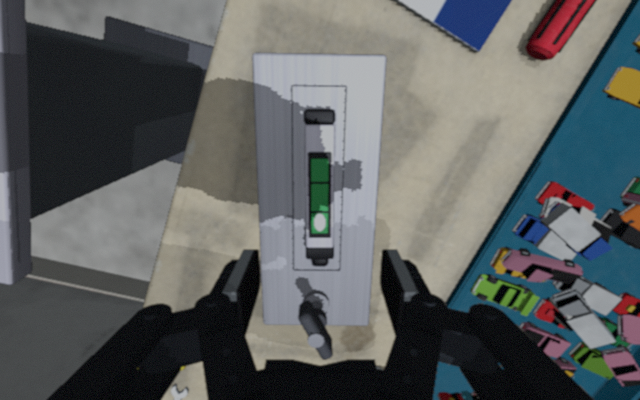

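The level lies inside the rectangle with its nose towards the knob, and the bubble is at the nose end. The knob is at about (313,325). Next I measure the knob bar.

Run:
```python
from h import *
for f in('w5','w3','top0'):
    z=np.load(f+'.npz');W=pts(z['d'],{'mtx':z['K'],'pose':z['P']});H=W[...,2]
    for lo in(70,85):
        m=(H>lo)&(H<112)&(abs(W[...,0]-492)<45)&(abs(W[...,1]+52)<40)
        if m.sum()>20:
            P=W[m];r=cv2.minAreaRect(P[:,:2].astype(np.float32));print(f,lo,len(P),r,cv2.boxPoints(r).round().tolist(),P[:,2].max())
```

```text
w5 70 1224 ((491.06036376953125, -47.69731903076172), (16.514976501464844, 49.181304931640625), 38.20389938354492) [[469.0, -33.0], [500.0, -72.0], [513.0, -62.0], [482.0, -23.0]] 106.90649299436626
w5 85 1050 ((490.0541076660156, -48.48927307128906), (13.953939437866211, 49.181304931640625), 38.20389938354492) [[469.0, -33.0], [500.0, -72.0], [511.0, -63.0], [480.0, -25.0]] 106.90649299436626
top0 70 155 ((487.6365966796875, -51.95545959472656), (16.01618003845215, 48.61551284790039), 40.83639144897461) [[466.0, -39.0], [497.0, -76.0], [510.0, -65.0], [478.0, -28.0]] 110.77022859359045
top0 85 132 ((487.5377502441406, -51.8410530090332), (16.01618003845215, 48.31305694580078), 40.83639144897461) [[466.0, -39.0], [497.0, -75.0], [509.0, -65.0], [478.0, -28.0]] 110.77022859359045
```

```bash
python3 -m crank '{"claw":[6,6,6,6,6],"dp":[[1.4,-5.7,0],[2.8,-11.4,0],[2.8,-11.4,-2],[2.8,-11.4,-4],[2.8,-11.4,-4]],"turn":[[0,0,0.14],[0,0,0.28],[0,0,0.408],[0,0,0.408],[0,0,0.408]]}'
python3 - <<'E'
from h import *
im,d,m=grab('wrist');W=pts(d,m);H=W[...,2];P=np.array(m['pose']);cv2.imwrite('pics/w6.png',im[...,::-1])
m=(H>85)&(H<112)&(abs(W[...,0]-492)<35)&(abs(W[...,1]+50)<35);Q=W[m];r=cv2.minAreaRect(Q[:,:2].astype(np.float32));print(m.sum(),r,Q[:,2].max())
E
```

```text
time_s: 9.02
ee_pos: [488.5, -49.3, 151.4]
ee_rot: [-0.002, 0.434, 0.901, -0.001]
contact_force: [-0.0, -1.1, 0.7]
opening: 0.705
grip_force: 0.0
1618 ((489.7373352050781, -48.85443878173828), (13.610363960266113, 48.898773193359375), 39.7248649597168) 107.12048171808098
```

View pics/w6.png

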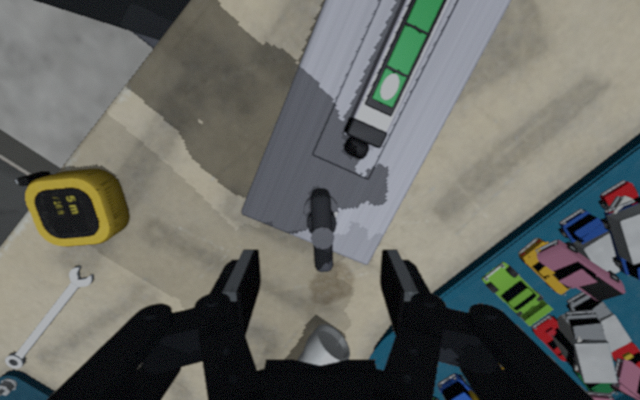

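The bar is centred between the fingers at column 321 and lined up with the jaws. The vial is visible at (410,60). Descend and grip.

```bash
python3 -m crank '{"claw":[6,6,6,6],"dp":[[0,0,-2],[0,0,-4],[0,0,-5.6],[0,0,-5.8]],"turn":[[0,0,0],[0,0,0],[0,0,0],[0,0,0]]}'
python3 -m crank '{"claw":[0.5,0.5,0.5,0.5,0.5],"dp":[[0,0,0],[0,0,0],[0,0,0],[0,0,0],[0,0,0]],"turn":[[0,0,0],[0,0,0],[0,0,0],[0,0,0],[0,0,0]]}' 90
```

```text
time_s: 9.57
ee_pos: [489.4, -49.2, 95.2]
ee_rot: [-0.001, 0.434, 0.901, -0.0]
contact_force: [-0.5, 0.2, -0.3]
opening: 0.699
grip_force: 0.0
time_s: 10.2
ee_pos: [489.9, -49.9, 96.3]
ee_rot: [0.0, 0.434, 0.901, -0.0]
contact_force: [-3.0, -5.4, 3.8]
opening: 0.174
grip_force: 88.0
```

```bash
python3 -m crank '{"claw":[0.5,0.5,0.5,0.5,0.5],"dp":[[0,-0.04,-0.3],[0.02,-0.08,-0.6],[0.04,-0.14,-0.9],[0.04,-0.18,-1.1],[0.04,-0.18,-1.1]],"turn":[[0,0,0],[0,0,0],[0,0,0],[0,0,0],[0,0,0]]}'
```

```text
time_s: 10.82
ee_pos: [490.6, -52.3, 85.8]
ee_rot: [0.001, 0.434, 0.901, -0.001]
contact_force: [-3.0, -8.6, 7.6]
opening: 0.175
grip_force: 88.5
```

```bash
python3 -m crank '{"claw":[0.5,0.5,0.5],"dp":[[0,0,-0.1],[0,0,-0.2],[0,0,-0.2]],"turn":[[0,0,0],[0,0,0],[0,0,0]]}' 90
python3 -m crank '{"claw":[0.5,0.5,0.5],"dp":[[0,0.05,-0.1],[0,0.1,-0.2],[0,0.1,-0.2]],"turn":[[0,0,0],[0,0,0],[0,0,0]]}' 90
```

```text
time_s: 11.2
ee_pos: [490.7, -52.5, 84.7]
ee_rot: [0.001, 0.434, 0.901, -0.001]
contact_force: [-6.1, -8.2, 13.6]
opening: 0.174
grip_force: 89.3
time_s: 11.58
ee_pos: [490.8, -52.4, 84.1]
ee_rot: [0.003, 0.435, 0.901, -0.002]
contact_force: [-11.1, -14.0, 25.2]
opening: 0.176
grip_force: 90.7
```

```bash
python3 -m crank '{"claw":[0.5,0.5,0.5],"dp":[[-0.07,-0.1,0.07],[-0.15,-0.2,0.12],[-0.15,-0.2,0.12]],"turn":[[0,0,0],[0,0,0],[0,0,0]]}'
cat >> h.py <<'E'
def bubble(name):
    im,d,m=grab(name);cv2.imwrite('pics/b.png',im[...,::-1]);hsv=cv2.cvtColor(im,cv2.COLOR_RGB2HSV)
    W=pts(d,m);near=(W[...,2]>45)&(W[...,2]<90)&(np.hypot(W[...,0]-463,W[...,1]-64)<45)
    g=(cv2.inRange(hsv,(45,90,40),(85,255,255))>0)&near
    if g.sum()<30: print('no vial',g.sum());return
    hull=cv2.convexHull(np.argwhere(g)[:,::-1].astype(np.int32));k=np.zeros(g.shape,np.uint8);cv2.fillConvexPoly(k,hull,1)
    b=(k>0)&(hsv[...,1]<90)&(hsv[...,2]>110)
    K=np.array(m['mtx']);P=np.array(m['pose'])
    def ray(uv,h=70):
        c=P[:3,:3]@np.array([(uv[0]-K[0,2])/K[0,0],-(uv[1]-K[1,2])/K[1,1],-1]);o=P[:3,3];return (o+c*(h-o[2])/c[2])[:2]
    n=np.array([.265,-.964])
    if b.sum()<5: print('no bubble');return
    s=[ray(p)@n for p in np.argwhere(k>0)[:,::-1]];t=[ray(p)@n for p in np.argwhere(b)[:,::-1]]
    print(name,'vial',min(s),max(s),'len',max(s)-min(s),'bubble len',max(t)-min(t),'npx',b.sum(),'offset',np.mean(t)-(min(s)+max(s))/2,'border',[hull[...,i].min() for i in(0,1)])
E
python3 -c "
from h import *
bubble('wrist');bubble('top')"
```

```text
time_s: 11.95
ee_pos: [490.5, -52.7, 84.6]
ee_rot: [0.003, 0.434, 0.901, 0.001]
contact_force: [-1.2, -3.1, 14.3]
opening: 0.178
grip_force: 89.1
wrist vial 54.231241420615014 97.37338044474554 len 43.14213902413052 bubble len 5.990324761531404 npx 258 offset -17.78691202285799 border [np.int32(392), np.int32(0)]
no vial 0
```

View pics/b.png

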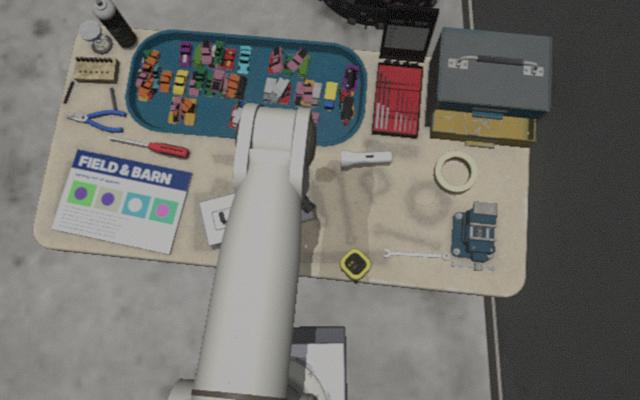

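The top view is blocked by the arm. In the wrist view the vial is cut by the image's upper border, with the bubble at the rear as expected. Turning clockwise should bring both into view.

```bash
python3 -m crank '{"claw":[0.5,0.5,0.5,0.5,0.5],"dp":[[0,0,0.04],[0,0,0.08],[0,0,0.12],[0,0,0.16],[0,0,0.16]],"turn":[[0,0,-0.12],[0,0,-0.24],[0,0,-0.36],[0,0,-0.5],[0,0,-0.5]]}'
python3 -m crank '{"claw":[0.5,0.5,0.5,0.5],"dp":[[0,0,0],[0,0,0],[0,0,0],[0,0,0]],"turn":[[0,0,0],[0,0,0],[0,0,0],[0,0,0]]}'
python3 - <<'E'
from h import *
import h
bubble('wrist')
z=np.load('w5.npz'); h.grab=lambda n:(z['im'],z['d'],{'mtx':z['K'],'pose':z['P']})
cv2.imwrite=lambda *a:0
bubble('w5')
E
```

```text
time_s: 12.68
ee_pos: [490.3, -52.5, 86.1]
ee_rot: [0.002, 0.644, 0.765, 0.001]
contact_force: [-1.8, -2.3, 14.1]
opening: 0.176
grip_force: 89.3
time_s: 13.18
ee_pos: [490.3, -52.5, 86.1]
ee_rot: [0.002, 0.643, 0.765, 0.001]
contact_force: [-1.8, -1.8, 14.8]
opening: 0.177
grip_force: 89.3
no bubble
w5 vial 29.666238474904617 94.96542269521969 len 65.29918422031507 bubble len 16.576003963557227 npx 205 offset 22.39758256353999 border [np.int32(310), np.int32(158)]
```

View pics/b.png

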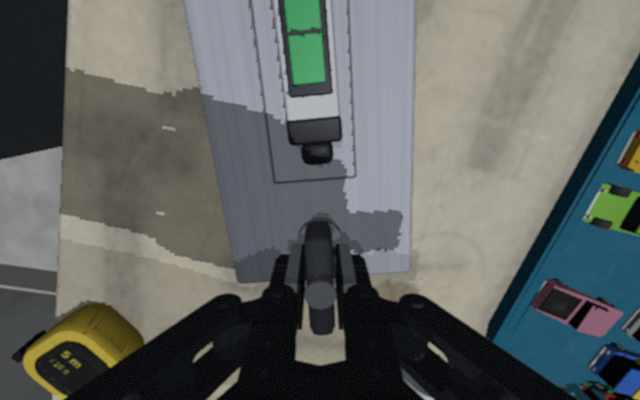

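The wrist view now shows only the nose half of the vial; its front line is at row 32, and the bubble is still further back. That is my tenth picture, so from here I work with numbers only. I'll try the scene camera as a second view.

```bash
cat > b2.py <<'E'
from h import *
import sys
n=np.array([.265,-.964])
def prof(name):
    # project level-axis samples into the image and print greenness along the vial
    im,d,m=grab(name);K=np.array(m['mtx']);P=np.array(m['pose']);hsv=cv2.cvtColor(im,cv2.COLOR_RGB2HSV).astype(int)
    W=pts(d,m);near=(W[...,2]>52)&(W[...,2]<90)&(np.hypot(W[...,0]-463,W[...,1]-64)<45)
    g=(hsv[...,0]>45)&(hsv[...,0]<85)&(hsv[...,1]>90)&near
    if g.sum()<20: print(name,'no vial',g.sum());return
    v,u=np.nonzero(near); o=P[:3,3]
    c=np.stack([(u-K[0,2])/K[0,0],-(v-K[1,2])/K[1,1],-np.ones(len(u))],-1)@P[:3,:3].T
    q=(o+c*((67-o[2])/c[:,2])[:,None])[:,:2]; s=q@n; t=q@np.array([.964,.265])
    gg=g[v,u]; t0=np.median(t[gg]); ok=abs(t-t0)<3.5
    print(name,'green s',s[gg].min().round(1),s[gg].max().round(1),'t0',t0.round(1),'rows',v[gg].min(),v[gg].max())
    S=hsv[v,u,1];V=hsv[v,u,2]
    for a in np.arange(28,100,2):
        k=ok&(abs(s-a)<1)
        if k.any(): print(int(a),int(S[k].mean()),int(V[k].mean()),k.sum(),end=' | ')
    print()
for a in sys.argv[1:]: prof(a)
E
python3 b2.py wrist scene
```

```text
wrist green s 65.3 96.6 t0 463.2 rows 0 85
66 135 149 67 | 68 134 150 106 | 70 134 150 101 | 72 134 151 104 | 74 133 152 98 | 76 98 115 99 | 78 105 116 96 | 80 130 154 97 | 82 130 154 94 | 84 128 155 93 | 86 127 155 92 | 88 128 156 90 | 90 127 157 87 | 92 126 158 89 | 94 125 158 86 | 96 109 120 87 | 98 22 70 83 | 
scene green s 26.9 92.2 t0 468.3 rows 237 251
28 182 119 1 | 30 196 146 1 | 32 197 158 2 | 34 195 153 2 | 36 200 155 2 | 38 202 150 1 | 40 202 153 1 | 42 189 146 2 | 44 33 204 1 | 46 3 231 1 | 48 16 199 3 | 50 4 241 1 | 52 3 235 1 | 54 18 225 2 | 56 5 246 1 | 58 60 190 1 | 60 154 160 2 | 62 206 155 1 | 64 197 153 2 | 66 194 155 1 | 68 193 160 1 | 70 197 145 2 | 72 175 108 1 | 74 185 127 1 | 76 194 138 2 | 78 203 156 1 | 80 190 157 1 | 82 197 155 1 | 84 201 155 3 | 86 194 154 1 | 88 195 157 1 | 90 200 166 2 | 92 210 97 1 | 94 54 99 1 | 96 22 204 2 | 98 12 238 1 |
```

Both views agree: the vial centre is at s≈60 in the scene view and the bubble centre at about 51. The offset is about −9 mm, so I turn about 0.56 rad further clockwise.

```bash
python3 -m crank '{"claw":[0.5,0.5,0.5,0.5,0.5],"dp":[[0,0,0.04],[0,0,0.08],[0,0,0.12],[0,0,0.18],[0,0,0.18]],"turn":[[0,0,-0.14],[0,0,-0.28],[0,0,-0.42],[0,0,-0.56],[0,0,-0.56]]}'
python3 -m crank '{"claw":[0.5,0.5,0.5,0.5,0.5],"dp":[[0,0,0],[0,0,0],[0,0,0],[0,0,0],[0,0,0]],"turn":[[0,0,0],[0,0,0],[0,0,0],[0,0,0],[0,0,0]]}'
python3 -m crank '{"claw":[0.5,0.5,0.5],"dp":[[0,0,0],[0,0,0],[0,0,0]],"turn":[[0,0,0],[0,0,0],[0,0,0]]}' >/dev/null
python3 b2.py wrist scene
```

```text
time_s: 13.95
ee_pos: [490.0, -52.2, 87.9]
ee_rot: [0.001, 0.83, 0.557, 0.002]
contact_force: [-3.3, -0.2, 15.3]
opening: 0.178
grip_force: 89.4
time_s: 14.58
ee_pos: [490.0, -52.2, 87.9]
ee_rot: [0.001, 0.83, 0.558, 0.002]
contact_force: [-3.8, -0.5, 14.7]
opening: 0.177
grip_force: 89.4
wrist green s 32.7 96.5 t0 462.9 rows 0 129
36 157 128 23 | 38 158 128 56 | 40 157 129 100 | 42 157 129 98 | 44 157 129 103 | 46 156 129 98 | 48 156 130 94 | 50 144 107 96 | 52 111 69 98 | 54 149 130 99 | 56 41 160 94 | 58 8 175 88 | 60 7 176 89 | 62 7 176 86 | 64 7 177 90 | 66 7 177 89 | 68 8 175 87 | 70 44 155 85 | 72 150 132 86 | 74 153 132 82 | 76 95 65 84 | 78 153 112 81 | 80 152 134 81 | 82 151 134 81 | 84 151 134 78 | 86 151 135 78 | 88 151 135 78 | 90 151 136 76 | 92 150 136 77 | 94 150 136 74 | 96 126 87 76 | 98 33 42 73 | 
scene green s 26.4 92.2 t0 467.6 rows 237 251
28 193 116 2 | 30 195 150 1 | 32 194 158 2 | 34 195 156 1 | 36 197 156 2 | 38 199 153 2 | 40 190 158 1 | 42 189 158 2 | 44 190 161 1 | 46 188 134 1 | 48 195 90 2 | 50 137 93 1 | 52 86 168 2 | 54 87 193 2 | 56 3 233 1 | 58 10 230 2 | 60 2 239 1 | 62 2 236 1 | 64 15 231 3 | 66 14 203 1 | 68 223 135 1 | 70 149 144 2 | 72 227 81 1 | 74 182 77 1 | 76 204 125 2 | 78 199 147 1 | 80 201 155 1 | 82 193 157 1 | 84 196 155 2 | 86 195 156 1 | 88 201 159 2 | 90 199 146 2 | 92 202 92 1 | 94 34 89 1 | 96 21 148 2 | 98 14 240 1 |
```

The wrist view puts the lines at 51.6 and 76.5 and the bubble centre at 63, so the offset is about −1 mm. The press is steady at about 15 N. Handing in.

```bash
python3 -c "
from bench import robot
print(robot.job_done())"
```

```text
the job is handed in; nothing more can be done
None
```

Handed in after about 15 s of robot time: the spirit level lies released in the rectangle, nose towards the knob; the knob is gripped and pressed at about 15 N, and the bubble is about 1 mm off centre by the cameras; the interface returned no verdict.

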